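# Click the wheel's speed selector to 5 and start it

### The job

Set the speed on the blue control box to 5: with closed fingertips push the black selector lever clockwise, click by click, until it rests pointing at the yellow dot (the fifth click after the red off dot), and do not click past it. Then press the green start button right down with a fingertip and let it spring back up. Do not pinch the lever, do not press the red stop button, and leave the white castings, the bowl and the tools where they stand.

Things in the scene. Friction and masses are not known exactly. Their poses are not given: they have to be found in the camera images.
- control_box: blue control box, 200 x 200 mm, aluminium top 62 mm above the bench, fixed; origin at the centre of its underside, on the selector's vertical axis. Eight dots 30 degrees apart on its top, 82 mm from the axis, clockwise from above: red (off), four black (1 to 4), yellow (5), two black. In the box's frame red lies at +105 degrees from +x towards +y, yellow at -45
- selector (a joint): lever angle in rad, 0 at the red dot, growing clockwise from above; rests only at the dots, 0.524 (one click) apart; yellow dot = 2.618; end stops just beyond 0 and 3.665. Let go before half-way between dots it springs back, past half-way it snaps ahead to the next dot. Takes 0.10 to 0.18 N m at most (2 to 4 N at 50 mm radius). Starts at any dot from off to 3
- selector_axis (a point): point on the selector's axis, 88 mm above the bench, level with the lever's flat top. The hub is a black disc of 20 mm radius, its top 92 mm above the bench
- selector_tip (a point): middle of the top edge of the lever's outer end, 72 mm from the axis, 88 mm above the bench. The black lever with a white stripe is one-sided: it sticks out from the hub along one radius, from 20 to 72 mm; its flanks are 14 mm apart and stand 70 to 83 mm above the bench, its 9 mm wide core reaches from 68 to 88 mm
- speed5_dot (a point): centre of the yellow dot (13 mm wide) on the control box's top, where the lever must point
- start_button (a joint): travel of the green start button in m, 0 when up, 0.006 fully down; it springs back by itself. Fully down takes about 5 N
- start_button_top (a point): centre of the top of the green start button (round, 40 mm wide, 22 mm above the bench, in a fixed grey housing 56 mm wide and 12 mm tall that stands by itself on the bench); pressed straight down
- stop_button (a joint): travel of the red stop button in m, 0 when up, 0.006 fully down; not to be pressed
- stop_button_top (a point): centre of the top of the red stop button, same build as the green one; which of the two stands on the left varies
- lighthouse: white cast lighthouse, 54 mm wide, 132 mm tall, standing loose on the 170 mm round wheel head (top 82 mm above the bench) at the back of the bench; origin at the centre of its foot
- jar: white cast jar, 74 mm wide, 60 mm tall, loose; origin at the centre of its foot
- vase: white cast vase, 72 mm wide, 95 mm tall, loose; origin at the centre of its foot
- bowl: green bowl, 110 mm wide, 45 mm tall, loose; origin at the centre of its foot
- cone: white cast cone, 60 mm wide, 65 mm tall, loose; origin at the centre of its foot
- brush: brush about 200 mm long lying loose on the bench along its x axis, left of the work
- spatula: spatula about 280 mm long lying loose on the bench along its x axis, right of the work

How it is judged:
By the outcome, as a careful person would: the job done as asked, in the order asked, and still so for the second after the job is handed in, with the robot touching nothing.
It also fails if it takes over 64 s, if anything falls off the work surface, if the arm or the gripper's body presses on something with over 40 N, if the wrist force passes 120 N, or if a joint passes its speed limit or range.

### The arm

A 6-joint arm with a two-finger parallel gripper is mounted at the origin on the work surface. World frame = base frame: x ahead of the robot, y to its left, z up, the work surface at z = 0. Lengths are in m, angles in rad, forces in N, time in s.
With the tool pointing down it reaches from about 0.375 to 0.975 m from the base axis. Payload 3.8 kg.
Tool frame: the origin (TCP) lies on the centre line of the jaws, within the pads' length; the fingertips stand 25 mm ahead of it and the grasp point (between the pads) lies 6 mm ahead of it; z points along the fingers, y is the line along which they close (so a half turn about z gives the same grasp; the last joint's range is limited). The gripper opens to 85 mm and grips with 20 to 120 N. Pads are 22 mm wide; open, the fingers measure 114 mm over their backs; the gripper's body (76 mm by 85 mm) begins 54 mm behind the grasp point. The pads swing forward as they close: fully open they stand 13 mm farther back than shut.
Start: joints at [1.239, 0.264, 1.604, -0, 1.274, -0.037], TCP at [0.196, 0.646, 0.256] pointing down, gripper open.
Joint ranges: [-2.63, 2.63], [-0.94, 2.18], [0.31, 2.57], [-1.31, 4.45], [0, 2.66], [-2.55, 2.55]. Speed limits (rad/s): [2.57, 2.57, 3.14, 3.14, 3.14, 3.14].

### API

Orientations are given as a rotation vector (axis times angle).
In Python, from workcell import bot gives the robot as it stands. The module is installed in compiled form; this text tells all that it offers.
- The arm moves only by the tool play_rows, never from a script. Its argument "commands" is a list that holds one entry, the list of rows, each a list of 7 numbers: the shift along the tool's x, y, z as a fraction of full scale, then the turn, a rotation vector about the tool's x, y, z as a fraction of full scale, then the closure, from -1 (fully open) to 1 (shut). A call has 1 to 8 rows; each row is the pose to reach, as a shift and turn from the pose commanded when the call began, along the tool's axes at that moment, turning the shorter way round; what a row does not reach only later rows make up. Full scale, the value 1, is 60 cm for a shift and 180 degrees for a turn. A row lasts 1/10 s, in which the tool goes at most 50 mm and 8.59 degrees, less where a joint would pass 70% of its speed; a pose out of reach is approached as far as the arm can. A call with a number of a shift or a turn outside -1 to 1 is refused whole. A call with a gripper value outside its range is refused whole. The fingers move at their own pace and stop on an object; "force" is the grip in N (left out, the last holds). Time passes only in rows, so rows that repeat a pose let the fingers close. It gives the time, the measured TCP pose, the force, the opening and the grip force at its end, in the units of the state.
- bot.read_state(): the state, without advancing time (a new reading comes with each control period).
- bot.read_camera(name): name is "scene" or "top" or "wrist"; returns the picture (400x640x3 uint8, blue, green, red); there is no depth.
- bot.camera_params(name): a dict with "fov_y" (degrees; the focal length in pixels is half the picture's height over the tangent of half this angle, whatever the lens; pixels are square), "cx", "cy" (the principal point, pixels), "rvec" (rotation vector, rad) and "tvec" (3), from world to camera coordinates, as OpenCV has them. Camera axes: x right, y down, z forward; pixel columns grow to the right and rows downward; lengths in m; the calibration is good to about 2 mm. A picture is of the moment at which its call begins: read the wrist's pose just before it. camera_params takes no time and is no camera call; for the wrist camera it gives the pose at the moment of the call.
- bot.finish_job(): hands the job in; it is judged then, once.
The state is a dict: "time": time; "q": joint angles; "joint_vel": joint speeds; "joint_torque": joint torques, N m; "tool_pos": TCP position; "tcp_rot": TCP orientation; "wrist_force": force on the tool from outside, world axes, zero at the start; "torque": the same for the moment, N m; "width": opening from 0.0 (shut) to 1.0 (fully open); "grip_force": force on a finger pad.
Only numpy, scipy, OpenCV 4.12 (cv2) and the standard library are available. Lean on these libraries where they do the work, as an engineer would, in place of code of your own. Each camera call takes 0.05 s, during which the arm holds its last target. There are 200 camera calls.

## Working session

There is one attempt and no reset: what is moved stays moved. The work goes in short steps, Python scripts to look and compute and a tool call to move; the robot and the scene stay as the last step left them, time stands still between calls to the robot, and variables do not carry over. Pictures are saved under pics/ and viewed, at most 10 in all, crops included, and the job is handed in when it is done.

Besides the shell and the picture viewer there is one more tool, called after "Call:" by a JSON object that holds its "fn" and its "kwargs", one argument or row to a line. play_rows: Moves the arm, as the interface text tells. Its arguments: {"type":"object","properties":{"commands":{"type":"array"},"force":{"type":"number"}},"required":["commands"]}

```bash
mkdir -p pics
cat > h.py <<'E'
import numpy as np, cv2
from workcell import bot
def cam(n):
    p=bot.camera_params(n); R=cv2.Rodrigues(np.array(p["rvec"],float))[0]; t=np.array(p["tvec"],float).ravel()
    return 200/np.tan(np.radians(p["fov_y"])/2),p["cx"],p["cy"],R,t
def ray(n,u,v,z):
    f,cx,cy,R,t=cam(n); o=-R.T@t; d=R.T@np.array([(u-cx)/f,(v-cy)/f,1]); return o+d*(z-o[2])/d[2]
def proj(n,P):
    f,cx,cy,R,t=cam(n); c=R@np.array(P)+t; return np.array([cx+f*c[0]/c[2],cy+f*c[1]/c[2]])
E
python3 - <<'E'
from h import *
np.set_printoptions(precision=4,suppress=True)
for n in("scene","top"):
    cv2.imwrite(f"pics/{n}0.png",bot.read_camera(n)); print(n,bot.camera_params(n), -cam(n)[3].T@cam(n)[4])
s=bot.read_state();print(s)
E
```

```text
scene {'fov_y': 55.88131889571546, 'cx': 319.81560444178996, 'cy': 195.97576327067398, 'rvec': array([ 2.4476,  0.6949, -0.2065]), 'tvec': array([-0.4799, -0.2077,  1.6261])} [ 0.9759 -0.694   1.2181]
top {'fov_y': 56.853220559683464, 'cx': 316.60404076351546, 'cy': 205.16187025264978, 'rvec': array([ 2.1728, -2.142 ,  0.1673]), 'tvec': array([-0.0018,  0.5707,  1.102 ])} [0.4132 0.0241 1.1699]
{'time': 0.1, 'q': array([ 1.2391,  0.2647,  1.6053, -0.    ,  1.2737, -0.0369]), 'joint_vel': array([-0.0002, -0.0023, -0.0029, -0.0019, -0.0002,  0.0006]), 'joint_torque': array([  0.0003, -51.6712, -36.8587,   0.0001,   0.0064,   0.    ]), 'tool_pos': array([0.1959, 0.6453, 0.2551]), 'tcp_rot': array([-0.4613, -3.1072,  0.0032]), 'wrist_force': array([0.511 , 0.023 , 0.2273]), 'torque': array([ 0.0359,  0.0199, -0.0012]), 'grip_force': 0.0, 'width': 1.0015115888449628}
```

View pics/top0.png

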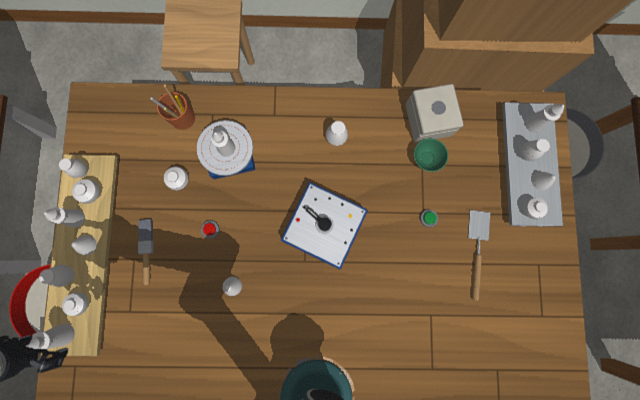

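View pics/scene0.png

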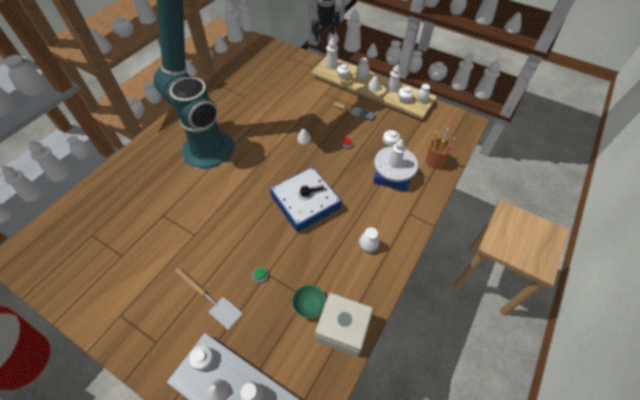

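The top view shows the box near (323,224). Its red dot is at (297,219), its yellow dot at (350,215), and the lever points to about (306,207). The green button is at (429,217) and the red stop at (210,228). The bench in between is clear. Next I'll measure these.

Run:
```python
from h import *
np.set_printoptions(precision=4,suppress=True)
im=cv2.imread("pics/top0.png"); hsv=cv2.cvtColor(im,cv2.COLOR_BGR2HSV)
def blobs(img,lo,hi,box,amin=4):
    m=cv2.inRange(img,np.array(lo),np.array(hi)); k=np.zeros_like(m); x0,y0,x1,y1=box; k[y0:y1,x0:x1]=m[y0:y1,x0:x1]
    n,l,s,c=cv2.connectedComponentsWithStats(k); return [(c[i],s[i,4]) for i in range(1,n) if s[i,4]>=amin]
B=(278,178,370,272)
yel=blobs(hsv,(18,110,120),(35,255,255),(335,200,362,230)); print("yel",yel,[ray("top",*c,.062) for c,_ in yel])
red=blobs(hsv,(0,120,100),(6,255,255),(288,210,306,228)); print("red",red,[ray("top",*c,.062) for c,_ in red])
blk=blobs(im,(0,0,0),(75,75,75),B,3); print("blk",[(c,a,ray("top",*c,.062)) for c,a in blk])
g=blobs(hsv,(50,100,60),(80,255,255),(415,203,445,232)); print("green",[(c,a,ray("top",*c,.022)) for c,a in g])
r=blobs(hsv,(0,120,100),(6,255,255),(195,215,225,245)); print("stop",[(c,a,ray("top",*c,.022)) for c,a in r])
# lever hub: dark
cr=im[180:270,280:370]; cv2.imwrite("pics/c1.png",cv2.resize(cr,None,fx=6.5,fy=6.5,interpolation=cv2.INTER_CUBIC))
sc=bot.read_camera("scene"); cv2.imwrite("pics/scene1.png",sc)
h2=cv2.cvtColor(sc,cv2.COLOR_BGR2HSV)
g=blobs(h2,(50,100,60),(85,255,255),(245,260,275,290)); print("green sc",[(c,a,ray("scene",*c,.022)) for c,a in g])
y=blobs(h2,(15,90,100),(38,255,255),(285,170,345,228)); print("yel sc",[(c,a,ray("scene",*c,.062)) for c,a in y])
```

```text
yel [(array([349.5, 215.5]), np.int32(12))] [array([ 0.5375, -0.0931,  0.062 ])]
red [(array([297.5, 219.2]), np.int32(10))] [array([0.524 , 0.0636, 0.062 ])]
blk [(array([306.008 , 202.0885]), np.int32(373), array([0.5764, 0.0389, 0.062 ])), (array([320.8105, 220.7053]), np.int32(190), array([ 0.5204, -0.0066,  0.062 ]))]
green [(array([429.7623, 217.5902]), np.int32(122), array([ 0.5392, -0.3498,  0.022 ]))]
stop [(array([208.8305, 228.4322]), np.int32(118), array([0.4952, 0.3386, 0.022 ]))]
green sc [(array([259.4725, 273.4505]), np.int32(91), array([ 0.5418, -0.3557,  0.022 ]))]
yel sc [(array([290.3803, 172.3662]), np.int32(71), array([0.4056, 0.0355, 0.062 ])), (array([335.5506, 180.4165]), np.int32(425), array([0.5754, 0.0947, 0.062 ])), (array([335.3671, 222.2464]), np.int32(207), array([ 0.6691, -0.0679,  0.062 ])), (array([286.6774, 224.0323]), np.int32(31), array([ 0.5258, -0.1656,  0.062 ]))]
```

View pics/c1.png

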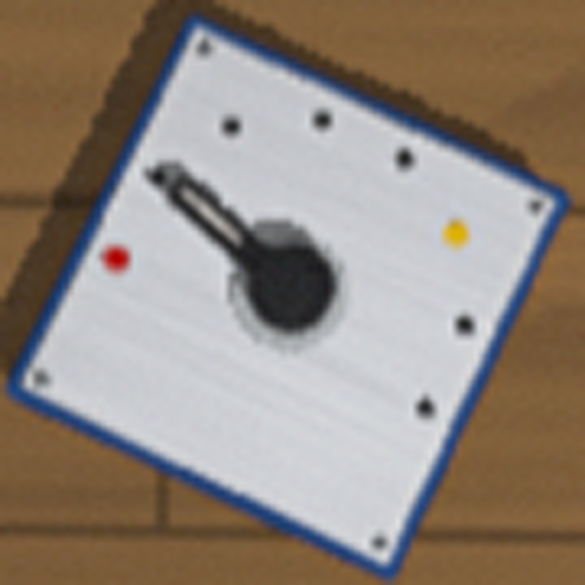

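The lever covers dot 1, since dots 2, 3, 4, yellow, 6 and 7 are all visible. It starts at speed 1, so it needs four clicks. I'll fit the axis and box yaw to the visible dots, then plan.

```bash
cat >> h.py <<'E'
from scipy.spatial.transform import Rotation as Ro
def rows(poses,s=None,ref=None):
    """poses: (x,y,z,yaw of tool y in deg) -> fractions from current (or ref) pose"""
    if ref is None:
        s=s or bot.read_state(); p=np.array(s["tool_pos"]); R=Ro.from_rotvec(s["tcp_rot"])
    else: p,R=np.array(ref[:3]),down(ref[3])
    for x,y,z,w in poses:
        d=R.inv().apply(np.array([x,y,z])-p)/.6; r=(R.inv()*down(w)).as_rotvec()/np.pi
        print([round(float(v),4) for v in [*d,*r]])
def down(w):
    a=np.radians(w); yv=[np.cos(a),np.sin(a),0]; zv=[0,0,-1]; return Ro.from_matrix(np.c_[np.cross(yv,zv),yv,zv])
E
python3 - <<'E'
from h import *
from scipy.optimize import least_squares
np.set_printoptions(precision=4,suppress=True)
pts={0:(116,258),2:(231,126),3:(322,120),4:(405,158),5:(456,234),6:(464,324),7:(425,407)}
P=np.array([ray("top",(x+.5)/6.5-.5+280,(y+.5)/6.5-.5+180,.062)[:2] for x,y in pts.values()])
A=np.array([105-30*k for k in pts])
def f(v): a=np.radians(A)+v[2]; return (P-v[:2]-.082*np.c_[np.cos(a),np.sin(a)]).ravel()
r=least_squares(f,[.51,-.01,-.4]); cx,cy,th=r.x; print(r.x,np.degrees(th),r.fun)
c=np.array([cx,cy]); lam1=np.degrees(th)+75; print("lever1",lam1,"yellow",np.degrees(th)-45)
tip=ray("top",(165+.5)/6.5-.5+280,(170+.5)/6.5-.5+180,.088)[:2]-c; print("tip r,ang",np.hypot(*tip),np.degrees(np.arctan2(tip[1],tip[0])))
hub=ray("top",(290+.5)/6.5-.5+280,(287+.5)/6.5-.5+180,.092)[:2]; print("hub",hub,"scene proj",proj("scene",[cx,cy,.092]))
def pose(lam,z,R=.05,off=.018):
    a=np.radians(lam); u=np.array([np.cos(a),np.sin(a)]); n=np.array([-u[1],u[0]]); q=c+R*u+off*n; return (*q,z,lam)
a=pose(lam1,.2,off=.028); print(a); rows([a])
for l in (lam1,lam1-45,lam1-75,lam1-105,lam1-112): print(pose(l,.097))
print(down(73).as_rotvec())
E
```

```text
[ 0.5095 -0.0169 -0.4358] -24.972161418757036 [ 0.0001 -0.0001 -0.0001  0.0002 -0.0003  0.      0.0003 -0.0004 -0.0003
  0.0001  0.0002  0.0001  0.0002  0.0001]
lever1 50.02783858124296 yellow -69.97216141875704
tip r,ang 0.07823552273302203 48.19316784658894
hub [ 0.5088 -0.0158] scene proj [305.3039 188.3823]
(np.float64(0.5201473320575805), np.float64(0.03943130257332926), 0.2, np.float64(50.02783858124296))
[-0.8105, -0.8092, 0.0934, -0.0006, 0.0001, 0.1282]
(np.float64(0.527810898728097), np.float64(0.033007149252731516), 0.097, np.float64(50.02783858124296))
(np.float64(0.5577146481659521), np.float64(0.00543856805208999), 0.097, np.float64(5.0278385812429605))
(np.float64(0.5624094045888794), np.float64(-0.02166581870641965), 0.097, np.float64(-24.97216141875704))
(np.float64(0.5529229895364599), np.float64(-0.047486284404751236), 0.097, np.float64(-54.97216141875704))
(np.float64(0.5488685265190408), np.float64(-0.052551920117097105), 0.097, np.float64(-61.97216141875704))
[0.4644 3.1071 0.    ]
```

Call:
{"fn": "play_rows", "kwargs": {
  "commands": [
    [[-0.81,-0.81,0.05,0,0,0.128,1],[-0.81,-0.81,0.05,0,0,0.128,1],[-0.81,-0.81,0.05,0,0,0.128,1],[-0.81,-0.81,0.05,0,0,0.128,1],[-0.81,-0.81,0.05,0,0,0.128,1],[-0.81,-0.81,0.05,0,0,0.128,1],[-0.81,-0.81,0.05,0,0,0.128,1],[-0.81,-0.81,0.05,0,0,0.128,1]]
  ],
  "force": 40
}}

```text
time: 0.95
tool_pos: [0.3848, 0.2915, 0.2387]
tcp_rot: [1.072, 2.953, 0.0]
wrist_force: [0.3, 0.6, 0.8]
width: -0.003
grip_force: 0.0
```

```bash
cat >> h.py <<'E'
C=np.array([.5095,-.0169])
def pose(lam,z,R=.05,off=.018):
    a=np.radians(lam); u=np.array([np.cos(a),np.sin(a)]); n=np.array([-u[1],u[0]]); q=C+R*u+off*n; return (*q,z,lam)
E
python3 - <<'E'
from h import *
print(bot.read_state()["tool_pos"])
rows([pose(50,.2,off=.034),pose(50,.12,off=.034)])
E
```

```text
[0.38476382 0.29145531 0.23866291]
[-0.4326, -0.1775, 0.0645, 0.0001, 0.0001, 0.0005]
[-0.4326, -0.1775, 0.1978, 0.0001, 0.0001, 0.0005]
```

Call:
{"fn": "play_rows", "kwargs": {
  "commands": [
    [[-0.4326,-0.1775,0.0645,0,0,0,1],[-0.4326,-0.1775,0.0645,0,0,0,1],[-0.4326,-0.1775,0.0645,0,0,0,1],[-0.4326,-0.1775,0.0645,0,0,0,1],[-0.4326,-0.1775,0.0645,0,0,0,1],[-0.4326,-0.1775,0.0645,0,0,0,1],[-0.4326,-0.1775,0.14,0,0,0,1],[-0.4326,-0.1775,0.198,0,0,0,1]]
  ]
}}

```text
time: 1.75
tool_pos: [0.5158, 0.0436, 0.1192]
tcp_rot: [1.077, 2.95, 0.001]
wrist_force: [-0.8, 0.3, -0.3]
width: 0.002
grip_force: 0.0
```

Run:
```python
from h import *
s=bot.read_state(); print(s["tool_pos"],s["tcp_rot"],s["wrist_force"],pose(50,.12,off=.034))
cv2.imwrite("pics/t2.png",cv2.resize(bot.read_camera("top")[170:280,270:380],None,fx=5,fy=5,interpolation=cv2.INTER_CUBIC))
cv2.imwrite("pics/w2.png",bot.read_camera("wrist"))
rows([pose(50,.097,off=.034)],s=s)
rows([pose(50,.097,off=.024)]+[pose(50-d,.097,off=.018) for d in(4,8,12,16,20,24)],ref=pose(50,.097,off=.034))
```

```text
[0.51583128 0.04363549 0.11915575] [1.07651419e+00 2.95001954e+00 8.22133569e-04] [-0.75684439  0.2885616  -0.30244791] (np.float64(0.5155938694182817), np.float64(0.04325700088529125), 0.12, 50)
[-0.0001, -0.0008, 0.0369, 0.0003, 0.0003, -0.0005]
[-0.0167, -0.0, 0.0, 0.0, 0.0, 0.0]
[-0.0326, 0.0019, 0.0, 0.0, 0.0, 0.0222]
[-0.0386, 0.0034, 0.0, 0.0, 0.0, 0.0444]
[-0.0446, 0.0044, 0.0, 0.0, 0.0, 0.0667]
[-0.0508, 0.005, 0.0, 0.0, 0.0, 0.0889]
[-0.057, 0.0052, 0.0, 0.0, 0.0, 0.1111]
[-0.0632, 0.005, 0.0, 0.0, 0.0, 0.1333]
```

View pics/w2.png

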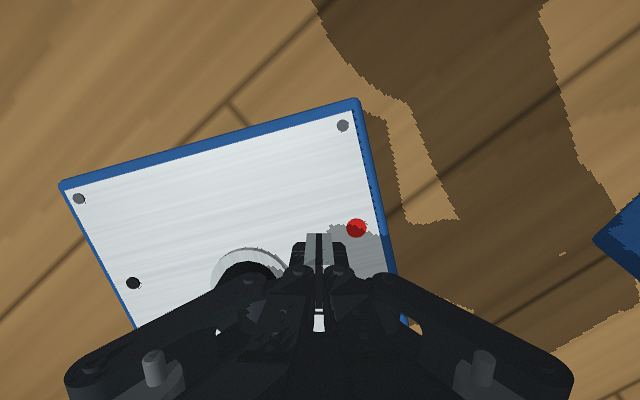

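The wrist view shows the closed fingertips just over the red-dot side of the lever, with the red dot at (356,228) and the hub at (247,270). I'll lower beside the lever and push the first click.

Call:
{"fn": "play_rows", "kwargs": {
  "commands": [
    [[0,-0.001,0.02,0,0,0,1],[0,-0.001,0.037,0,0,0,1],[-0.017,0,0.037,0,0,0,1],[-0.0326,0.002,0.037,0,0,0.0222,1],[-0.0386,0.0034,0.037,0,0,0.0444,1],[-0.0446,0.0044,0.037,0,0,0.0667,1],[-0.0508,0.005,0.037,0,0,0.0889,1],[-0.057,0.0052,0.037,0,0,0.1111,1]]
  ]
}}

```text
time: 2.65
tool_pos: [0.5449, 0.0256, 0.0993]
tcp_rot: [1.571, 2.718, 0.002]
wrist_force: [-1.1, 0.6, 0.6]
width: 0.0
grip_force: 0.0
```

Run:
```python
from h import *
s=bot.read_state(); print(s["tool_pos"],down(0).inv().apply([0,0,0]),s["wrist_force"],s["torque"],pose(30,.097))
print(np.degrees(np.arctan2(*Ro.from_rotvec(s["tcp_rot"]).as_matrix()[[1,0],1])))
cv2.imwrite("pics/t3.png",cv2.resize(bot.read_camera("top")[170:280,270:380],None,fx=5,fy=5,interpolation=cv2.INTER_CUBIC))
rows([pose(30-d,.097) for d in(4,8,12,16,20,24,28,30)],ref=pose(30,.097))
```

```text
[0.54493352 0.02562014 0.09927017] [0. 0. 0.] [-1.07390916  0.62045869  0.63100664] [ 0.0182624  -0.00024164  0.02476615] (np.float64(0.5438012701892219), np.float64(0.023688457268119897), 0.097, 30)
29.943868113197897
[-0.0059, 0.0019, 0.0, 0.0, 0.0, 0.0222]
[-0.0119, 0.0034, 0.0, 0.0, 0.0, 0.0444]
[-0.018, 0.0044, 0.0, 0.0, 0.0, 0.0667]
[-0.0241, 0.005, 0.0, 0.0, 0.0, 0.0889]
[-0.0303, 0.0052, 0.0, 0.0, 0.0, 0.1111]
[-0.0365, 0.005, 0.0, 0.0, 0.0, 0.1333]
[-0.0426, 0.0043, 0.0, 0.0, 0.0, 0.1556]
[-0.0457, 0.0038, 0.0, 0.0, 0.0, 0.1667]
```

View pics/t3.png

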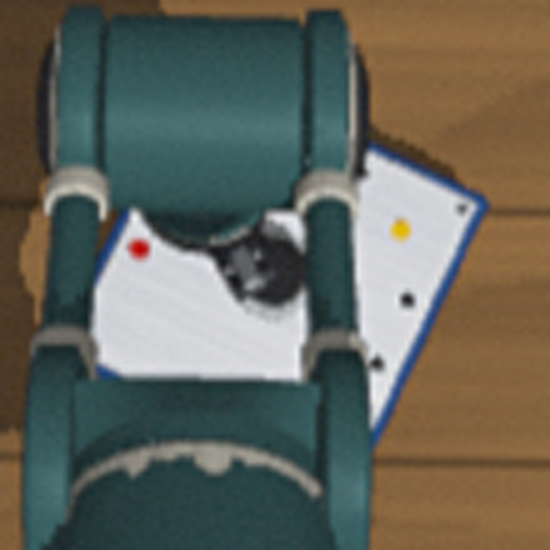

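The arm hides the lever from the top camera, so I'll use the scene view instead.

Run:
```python
from h import *
s=bot.read_state(); print(s["tool_pos"],s["wrist_force"])
cv2.imwrite("pics/s3.png",cv2.resize(bot.read_camera("scene")[150:240,255:355],None,fx=6,fy=6,interpolation=cv2.INTER_CUBIC))
for l in (50,20): print([ (proj("scene",[C[0]+.072*np.cos(np.radians(l)),C[1]+.072*np.sin(np.radians(l)),.088])-[255,150])*6])
```

```text
[0.54560831 0.02520538 0.09947136] [ 0.63922413 -0.34833166  0.5313549 ]
[array([412.39795114, 205.12941333])]
[array([416.43011801, 253.74666234])]
```

View pics/s3.png

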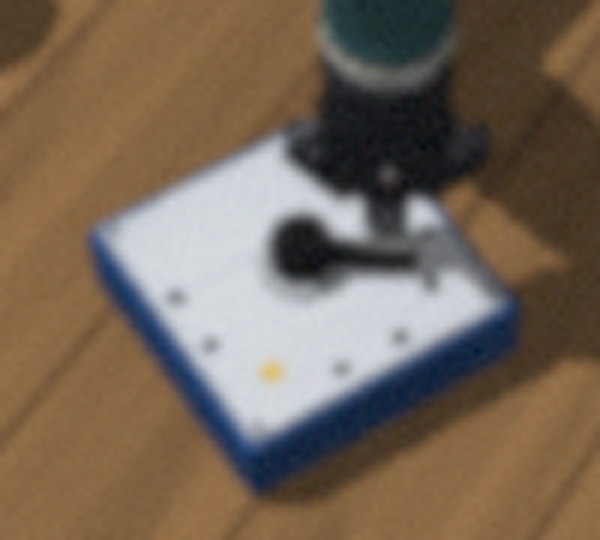

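The lever tip is at (416,255) in the crop, which matches the 20° prediction (416,254). It snapped exactly one click and now sits at dot 2. I'll continue along the arc.

Call:
{"fn": "play_rows", "kwargs": {
  "commands": [
    [[-0.006,0.002,0.002,0,0,0.0222,1],[-0.012,0.0034,0.003,0,0,0.0444,1],[-0.018,0.0044,0.003,0,0,0.0667,1],[-0.024,0.005,0.003,0,0,0.0889,1],[-0.0303,0.0052,0.003,0,0,0.1111,1],[-0.0365,0.005,0.003,0,0,0.1333,1],[-0.0426,0.0043,0.003,0,0,0.1556,1],[-0.0457,0.0038,0.003,0,0,0.1667,1]]
  ]
}}

```text
time: 3.55
tool_pos: [0.5602, 0.0029, 0.0972]
tcp_rot: [2.219, 2.222, 0.002]
wrist_force: [-0.7, -0.1, -0.1]
width: 0.002
grip_force: 0.0
```

Run:
```python
from h import *
s=bot.read_state(); p=s["tool_pos"]; print(p,s["wrist_force"],pose(0,.095))
print(np.degrees(np.arctan2(*Ro.from_rotvec(s["tcp_rot"]).as_matrix()[[1,0],1])))
rows([pose(0-d,.095) for d in(4,8,12,16,20,24,28,30)],ref=pose(0,.095))
```

```text
[0.56021621 0.00288956 0.09715125] [-0.73523241 -0.08165418 -0.08959269] (np.float64(0.5595), np.float64(0.0011000000000000003), 0.095, 0)
0.07180229144968733
[-0.0059, 0.0019, 0.0, 0.0, 0.0, 0.0222]
[-0.0119, 0.0034, 0.0, 0.0, 0.0, 0.0444]
[-0.018, 0.0044, 0.0, 0.0, 0.0, 0.0667]
[-0.0241, 0.005, 0.0, 0.0, 0.0, 0.0889]
[-0.0303, 0.0052, 0.0, 0.0, 0.0, 0.1111]
[-0.0365, 0.005, 0.0, 0.0, 0.0, 0.1333]
[-0.0426, 0.0043, 0.0, 0.0, 0.0, 0.1556]
[-0.0457, 0.0038, 0.0, 0.0, 0.0, 0.1667]
```

Call:
{"fn": "play_rows", "kwargs": {
  "commands": [
    [[-0.006,0.002,0,0,0,0.0222,1],[-0.012,0.0034,0,0,0,0.0444,1],[-0.018,0.0044,0,0,0,0.0667,1],[-0.024,0.005,0,0,0,0.0889,1],[-0.0303,0.0052,0,0,0,0.1111,1],[-0.0365,0.005,0,0,0,0.1333,1],[-0.0426,0.0043,0,0,0,0.1556,1],[-0.0457,0.0038,0,0,0,0.1667,1]]
  ]
}}

```text
time: 4.35
tool_pos: [0.5625, -0.0247, 0.0972]
tcp_rot: [2.719, 1.572, 0.003]
wrist_force: [0.2, 1.1, 0.5]
width: 0.002
grip_force: 0.0
```

Run:
```python
from h import *
s=bot.read_state(); p=s["tool_pos"]; print(p,s["wrist_force"],pose(-30,.095))
cv2.imwrite("pics/s4.png",cv2.resize(bot.read_camera("scene")[150:240,255:355],None,fx=6,fy=6,interpolation=cv2.INTER_CUBIC))
for l in (-10,-40,-70): print([ (proj("scene",[C[0]+.072*np.cos(np.radians(l)),C[1]+.072*np.sin(np.radians(l)),.088])-[255,150])*6])
```

```text
[ 0.56246168 -0.02468059  0.09716302] [0.16105527 1.05388859 0.47784899] (np.float64(0.5618012701892219), np.float64(-0.0263115427318801), 0.095, -30)
[array([389.30777359, 298.44946069])]
[array([337.48675934, 326.45845386])]
[array([275.34493908, 329.27553621])]
```

View pics/s4.png

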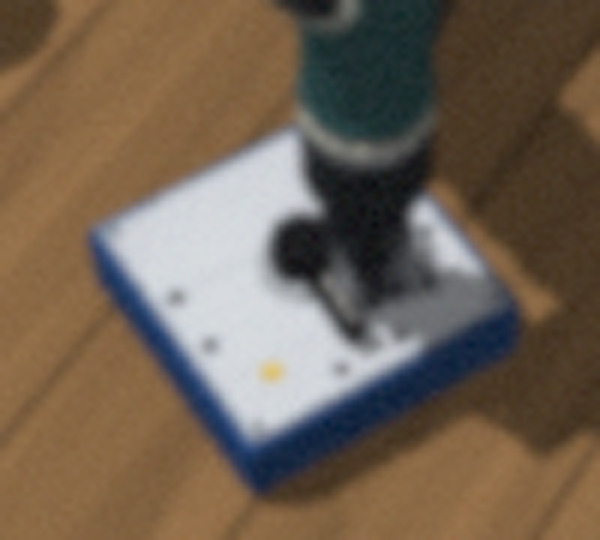

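The lever is just passing halfway from dot 3 to dot 4, with its tip near (358,335) in the crop. I'll push on to a finger angle of about −63°. That is past the −55° half-way point but short of the yellow dot's −70°, so it can't overshoot.

Call:
{"fn": "play_rows", "kwargs": {
  "commands": [
    [[-0.006,0.002,0,0,0,0.0222,1],[-0.012,0.0034,0,0,0,0.0444,1],[-0.018,0.0044,0,0,0,0.0667,1],[-0.024,0.005,0,0,0,0.0889,1],[-0.0303,0.0052,0,0,0,0.1111,1],[-0.0365,0.005,0,0,0,0.1333,1],[-0.0426,0.0043,0,0,0,0.1556,1],[-0.05,0.003,0,0,0,0.182,1]]
  ]
}}

```text
time: 5.2
tool_pos: [0.5489, -0.0514, 0.097]
tcp_rot: [3.052, 0.741, 0.003]
wrist_force: [0.0, 0.4, 0.3]
width: 0.002
grip_force: 0.0
```

Run:
```python
from h import *
for i in range(4): bot.read_camera("scene")
s=bot.read_state(); p=s["tool_pos"]; print(p,s["wrist_force"],pose(-62.8,.095))
cv2.imwrite("pics/s5.png",cv2.resize(bot.read_camera("scene")[150:240,255:355],None,fx=6,fy=6,interpolation=cv2.INTER_CUBIC))
print((proj("scene",[*C,.088])-[255,150])*6)
```

```text
[ 0.54843519 -0.05134639  0.09660117] [ 0.25277407 -0.06206873  0.43833626] (np.float64(0.548364391072178), np.float64(-0.05314305597750838), 0.095, -62.8)
[301.96733997 234.1534362 ]
```

View pics/s5.png

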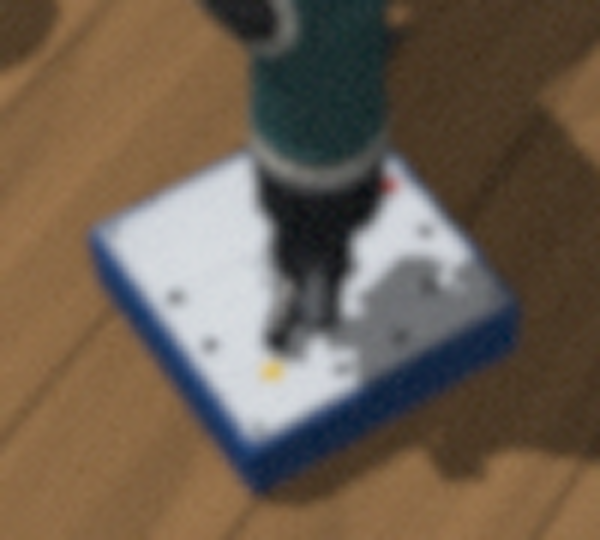

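The lever tip is at about (278,338), right at the yellow dot (272,372). I'll back off, lift, and head for the green button.

Call:
{"fn": "play_rows", "kwargs": {
  "commands": [
    [[0.012,0,0,0,0,0,1],[0.025,0,0,0,0,0,1],[0.025,0,-0.06,0,0,0,1],[0.025,0,-0.12,0,0,0,1],[0.025,0,-0.15,0,0,0,1]]
  ]
}}

```text
time: 5.95
tool_pos: [0.5638, -0.0442, 0.1896]
tcp_rot: [3.051, 0.743, 0.007]
wrist_force: [1.1, -0.2, 0.0]
width: 0.0
grip_force: 0.0
```

Run:
```python
from h import *
s=bot.read_state(); print(s["tool_pos"],s["wrist_force"])
rows([(.5405,-.352,.12,-63),(.5405,-.352,.06,-63)],s=s)
```

```text
[ 0.56379015 -0.04417373  0.18957417] [ 1.07320875e+00 -2.01745767e-01  2.76875774e-05]
[-0.2708, 0.4375, 0.116, 0.0009, -0.0013, 0.0021]
[-0.2712, 0.4372, 0.216, 0.0009, -0.0013, 0.0021]
```

Call:
{"fn": "play_rows", "kwargs": {
  "commands": [
    [[-0.271,0.4375,0.04,0,0,0,1],[-0.271,0.4375,0.04,0,0,0,1],[-0.271,0.4375,0.04,0,0,0,1],[-0.271,0.4375,0.04,0,0,0,1],[-0.271,0.4375,0.04,0,0,0,1],[-0.271,0.4375,0.04,0,0,0,1],[-0.271,0.4375,0.07,0,0,0,1],[-0.271,0.4375,0.116,0,0,0,1]]
  ]
}}

```text
time: 6.75
tool_pos: [0.5392, -0.3564, 0.1181]
tcp_rot: [3.049, 0.736, 0.006]
wrist_force: [-0.2, -0.9, 0.4]
width: -0.001
grip_force: 0.0
```

Run:
```python
from h import *
im=bot.read_camera("top"); cr=cv2.resize(im[180:270,280:370],None,fx=6.5,fy=6.5,interpolation=cv2.INTER_CUBIC)
w=cv2.resize(bot.read_camera("wrist"),(0,0),fx=.5,fy=.5) 
out=np.zeros((585,585+200,3),np.uint8); out[:,:585]=cr; out[:125,585:]=cv2.resize(w,(200,125))
cv2.imwrite("pics/t6.png",cr); s=bot.read_state(); print(s["tool_pos"],s["wrist_force"])
for l in(-40,-70,-100): q=proj("top",[C[0]+.072*np.cos(np.radians(l)),C[1]+.072*np.sin(np.radians(l)),.088]); print(l,(q-[280,180]+.5)*6.5)
rows([(.5405,-.352,.05,-63)],s=s)
```

```text
[ 0.53487517 -0.35116352  0.11185392] [-0.35028536  0.25259549 -0.93531295]
-40 [395.41608161 167.45822665]
-70 [442.18434399 234.81429632]
-100 [449.24028604 316.65264331]
[0.0081, 0.0063, 0.103, -0.0023, 0.0011, 0.0015]
```

View pics/t6.png

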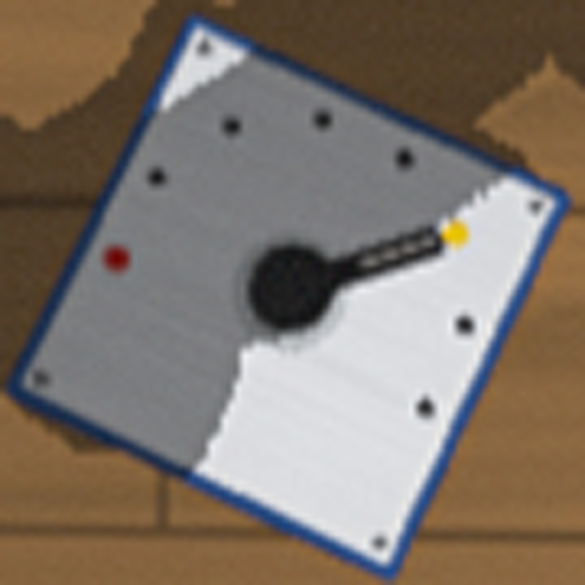

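The lever now points exactly at the yellow dot (456,234). Next is the green button.

Call:
{"fn": "play_rows", "kwargs": {
  "commands": [
    [[0.008,0.006,0.05,0,0,0,1],[0.008,0.006,0.09,0,0,0,1],[0.008,0.006,0.09,0,0,0,1],[0.008,0.006,0.09,0,0,0,1]]
  ]
}}

```text
time: 7.25
tool_pos: [0.5436, -0.3527, 0.063]
tcp_rot: [-3.052, -0.743, 0.0]
wrist_force: [-0.4, 0.3, 0.3]
width: -0.002
grip_force: 0.0
```

Run:
```python
from h import *
s=bot.read_state(); print(s["tool_pos"],s["wrist_force"])
rows([(.5405,-.351,.05,-63),(.5405,-.351,.041,-63)],s=s)
w=bot.read_camera("wrist"); m=cv2.inRange(cv2.cvtColor(w,cv2.COLOR_BGR2HSV),(50,90,40),(85,255,255)); n,l,st,c=cv2.connectedComponentsWithStats(m)
for i in range(1,n):
    if st[i,4]>100: print(st[i],c[i],ray("wrist",*c[i],.022))
cv2.imwrite("pics/w7.png",w); print(proj("wrist",[*s["tool_pos"][:2],.022]))
```

```text
[ 0.54356679 -0.35273892  0.06298691] [-0.43187714  0.2878908   0.27717342]
[-0.0032, -0.0049, 0.0216, -0.0001, 0.0001, 0.002]
[-0.0032, -0.0049, 0.0366, -0.0001, 0.0001, 0.002]
[ 284  205   62   50 1749] [313.04059463 225.18524871] [ 0.54831831 -0.34648131  0.022     ]
[318.52209466 235.81959793]
```

View pics/w7.png

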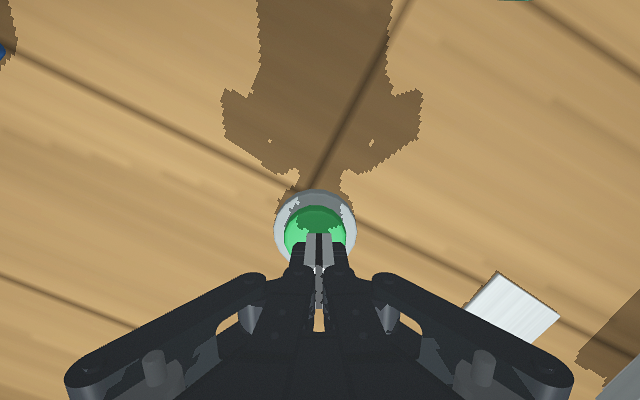

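The green button is centred at about (315,234) and the tool axis projects to (318,236), so the tip is within 3 mm of centre. I'll press in small steps.

Call:
{"fn": "play_rows", "kwargs": {
  "commands": [
    [[-0.003,-0.003,0.015,0,0,0,1],[-0.003,-0.003,0.025,0,0,0,1],[-0.003,-0.003,0.03,0,0,0,1],[-0.003,-0.003,0.034,0,0,0,1],[-0.003,-0.003,0.037,0,0,0,1],[-0.003,-0.003,0.037,0,0,0,1]]
  ]
}}

```text
time: 7.9
tool_pos: [0.5408, -0.3526, 0.0411]
tcp_rot: [3.053, 0.741, 0.0]
wrist_force: [-1.4, 1.7, 6.0]
width: 0.003
grip_force: 3.1
```

Call:
{"fn": "play_rows", "kwargs": {
  "commands": [
    [[0,0,0.001,0,0,0,1],[0,0,0.002,0,0,0,1],[0,0,0.003,0,0,0,1],[0,0,0.003,0,0,0,1]]
  ]
}}

```text
time: 8.3
tool_pos: [0.5408, -0.3527, 0.0409]
tcp_rot: [3.053, 0.741, 0.0]
wrist_force: [-4.3, 3.5, 14.3]
width: -0.001
grip_force: 7.4
```

The force rose to 14 N with no further travel (z stayed at 0.041), so the button is on its bottom stop. I'll release and lift straight up.

Call:
{"fn": "play_rows", "kwargs": {
  "commands": [
    [[0,0,-0.01,0,0,0,1],[0,0,-0.03,0,0,0,1],[0,0,-0.1,0,0,0,1],[0,0,-0.18,0,0,0,1],[0,0,-0.25,0,0,0,1],[0,0,-0.25,0,0,0,1],[0,0,-0.25,0,0,0,1]]
  ]
}}

```text
time: 9.0
tool_pos: [0.5415, -0.3532, 0.1906]
tcp_rot: [3.05, 0.741, 0.004]
wrist_force: [-0.4, 0.8, -0.3]
width: 0.001
grip_force: 0.0
```

Run:
```python
from h import *
s=bot.read_state(); print(s["tool_pos"],s["wrist_force"],abs(s["joint_vel"]).max())
im=bot.read_camera("top"); o=cv2.imread("pics/top0.png")
# lever check: dark pixels vs earlier view, and button blobs
m=cv2.inRange(im,(0,0,0),(60,60,60)); pts=[(x,y) for y in range(195,255) for x in range(290,360) if m[y,x]]
P=np.array([ray("top",x,y,.088)[:2]-C for x,y in pts]); r=np.hypot(*P.T); k=(r>.03)&(r<.068)
print("lever deg",np.degrees(np.median(np.arctan2(P[k,1],P[k,0]))),k.sum())
h=cv2.cvtColor(bot.read_camera("scene"),cv2.COLOR_BGR2HSV)[260:290,245:275]; g=cv2.inRange(h,(50,100,60),(85,255,255)); M=cv2.moments(g,True); print("green sc",M["m10"]/max(M["m00"],1)+245,M["m01"]/max(M["m00"],1)+260,M["m00"])
```

```text
[ 0.54148695 -0.35318422  0.19061536] [-0.43106503  0.78575947 -0.26583488] 0.056972678698841865
lever deg -75.47370154226498 12
green sc 259.4725274725275 273.45054945054943 91.0
```

The green blob is identical to its pre-press reading, so the button is back up. The lever hasn't been touched since the last view.

```bash
python3 -c "
from workcell import bot
print(bot.finish_job())"
```

```text
the job is handed in; nothing more can be done
None
```

The selector points at the yellow dot (speed 5), the green start button was pressed to its stop and sprang back up, and the job is handed in at about 9 s of the 64 s allowed; the judge returned no verdict.

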